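Key the drive flanges home on the buff-mounting stand

TASK

Both drive flanges on the buff-mounting stand are riding on top of their spindle keys. Turn each one on its spindle, gently, until it drops over its key and sits flat and fully home on the shoulder; stop turning as soon as it has keyed, never forcing it sideways against the key or pressing hard on it. Leave the other things on the bench where they are.

Things in the scene. Friction and masses are not known exactly. Their poses are not given: they have to be found in the camera images.
- stand: Grey steel plate of the mounting stand, 100 x 280 x 12 mm, fixed to the bench, carrying two upright spindles 160 mm apart along its y axis. Origin: centre of its underside, on the bench.
- post0 (a point): Point on one spindle's axis, on the plate's top face (12 mm above the bench), at +80 mm along the stand's y; its attitude is the stand's, NOT the key's. Spindle: shoulder disc 44 mm across, 15 mm high; on it a round stub 16.6 mm thick, its top 68 mm above the bench; through the stub, just above the shoulder, a cross key 27 long, 5.2 wide, 10 mm high. Either flange may be on it.
- post1 (a point): The same point of the second, identical spindle, at -80 mm along the stand's y. Each key's direction varies, lies hidden under the flange and is not given: find it by turning. A flange turns freely on the stub (1 mm radial play) and drops over the key, 10 mm, when its keyways meet it within about 7 degrees: once every half turn, either way round.
- flange_small: Steel flange, a disc 48 mm across, 16 mm thick, 150 to 280 g, with a round bore and two keyways along its x. A straight drive arm, 10 mm wide, as thick as the disc, ends 60 mm from the bore axis; opposite, a counterweight 30 mm wide ends 34 mm from it. Origin: centre of the underside, 37 mm above the bench riding on the key (tilted up to 4 degrees), 27 mm when home; z up, x along the arm.
- flange_large: Steel flange, a disc 60 mm across, 16 mm thick, 210 to 420 g, with a round bore and two keyways along its x. A straight drive arm, 10 mm wide, as thick as the disc, ends 66 mm from the bore axis; opposite, a counterweight 30 mm wide ends 40 mm from it. Origin: centre of the underside, 37 mm above the bench riding on the key (tilted up to 4 degrees), 27 mm when home; z up, x along the arm.
- small_arm (a point): Point on the small flange's drive arm, 12 mm short of its tip, at mid-thickness (48 mm from the bore axis, 8 mm above the underside). Pushed here sideways, the flange turns with a drag well under 2 N; once keyed it stops dead (about 7 degrees of play), so a push going on soon exceeds 10 N.
- large_arm (a point): The same point of the large flange's drive arm: 54 mm from the bore axis, 8 mm above the underside, 12 mm short of the tip.
- compound_bar: Bystander: bar of green polishing compound 45 x 100 x 32 mm on the bench; origin under its centre.
- tweezers: Bystander: steel tweezers 130 mm long, 8 mm high, on the bench; origin under the centre, x along them.
- felt_cone: Bystander: small felt polishing cone 28 mm across, 45 mm high, upright on the bench; origin under its centre.
- buff_wheel: Bystander: muslin buff wheel lying flat, 90 mm across, 18 mm thick; origin under its centre.
- spindle_nut: Bystander: brass hexagon nut 22 mm across corners, 12 mm high, lying on the stand's plate between the spindles; origin under its centre.
- oil_bottle: Bystander: small amber bottle 30 mm across, 62 mm high, upright on the bench; origin under its centre.
Things that resemble listed ones, but are neither listed nor needed, are in the scene too. Leave any blue look-alike of the flange_small alone. What is shaped like the flange_large but blue is not meant.

How it is judged:
By the outcome, as a careful person would: the job done as asked, in the order asked, and still so for the second after the job is handed in, with the robot touching nothing.
It also fails if it takes over 64 s, if anything falls off the work surface, if the arm or the gripper's body presses on something with over 40 N, if the wrist force passes 120 N, or if a joint passes its speed limit or range.

ROBOT

A 6-joint arm with a two-finger parallel gripper is mounted at the origin on the work surface. World frame = base frame: x ahead of the robot, y to its left, z up, the work surface at z = 0. Lengths are in m, angles in rad, forces in N, time in s.
With the tool pointing down it reaches from about 0.3 to 0.875 m from the base axis. Payload 6.4 kg.
Tool frame: the origin (TCP) lies at the centre of the arm's flange, where the gripper is bolted on; the fingertips stand 166 mm ahead of it and the grasp point (between the pads) lies 147 mm ahead of it; z points along the fingers, y is the line along which they close (so a half turn about z gives the same grasp; the last joint's range is limited). The gripper opens to 88 mm and grips with 3 to 60 N. Pads are 18 mm wide; open, the fingers measure 123 mm over their backs; the gripper's body (75 mm by 187 mm) begins 45 mm behind the grasp point.
Start: joints at [-1.397, 0.181, 1.607, -0, 1.354, -0.206], TCP at [0.213, -0.534, 0.405] pointing down, gripper open.
Joint ranges: [-2.99, 2.99], [-0.89, 2.07], [0.3, 2.58], [-1.14, 4.28], [0, 2.63], [-3.12, 3.12]. Speed limits (rad/s): [2.57, 2.57, 3.01, 3.14, 3.14, 3.14].

INTERFACE

Orientations are given as [roll, pitch, yaw] about the fixed x, y, z axes, in that order (R = Rz(yaw) Ry(pitch) Rx(roll)).
In Python, from plant import * gives the robot as it stands.
- The arm moves only by the tool play_rows, never from a script. Its argument "commands" is a list that holds one entry, the list of rows, each a list of 5 numbers: the closure, from 0 (fully open) to 1 (shut), then the shift along the tool's x, y, z in mm, then the turn about the tool's z in degrees. A call has 1 to 12 rows; each row is the pose to reach, as a shift and turn from the pose commanded when the call began, along the tool's axes at that moment; what a row does not reach only later rows make up. A row lasts 1/12 s, in which the tool goes at most 41.7 mm and 7.16 degrees, less where a joint would pass 70% of its speed; a pose out of reach is approached as far as the arm can. A call with a gripper value outside its range is refused whole. The fingers move at their own pace and stop on an object; "newtons" is the grip in N (left out, the last holds). Time passes only in rows, so rows that repeat a pose let the fingers close. It gives the time, the measured TCP pose, the force, the opening and the grip force at its end, in the units of the state.
- read_state(): the state, without advancing time (a new reading comes with each control period).
- camera(name): name is "scene" or "side" or "wrist"; returns a dict with "color" (480x640x3 uint8, red, green, blue), "depth" (480x640 float32, m along the optical axis (not along the pixel's ray), 0 where there is no reading), "intrinsics" (3x3 intrinsics, pixels), "pose" (4x4, takes a point from camera to world coordinates); the wrist camera has in their place "mount" (4x4, takes a point from camera to tool coordinates, whose origin is the TCP and whose axes are the flange's). Camera axes: x right, y down, z forward; pixel columns grow to the right and rows downward; lengths in m; the calibration is good to about 2 mm. The wrist camera is an equidistant fisheye: a pixel r from the principal point sees the ray r / f radians off the axis. A picture is of the moment at which its call begins: read the wrist's pose just before it.
- finish_job(): hands the job in; it is judged then, once.
The state is a dict: "time": time; "joint_pos": joint angles; "qd": joint speeds; "joint_torque": joint torques, N m; "ee_pos": TCP position; "tool_rot": TCP orientation; "force": force on the tool from outside, world axes, zero at the start; "wrist_torque": the same for the moment, N m; "finger_gap": opening from 0.0 (shut) to 1.0 (fully open); "gripper_force": force on a finger pad.
Only numpy, scipy, OpenCV 4.12 (cv2) and the standard library are available. Lean on these libraries where they do the work, as an engineer would, in place of code of your own. Each camera call takes 0.05 s, during which the arm holds its last target. There are 200 camera calls.

## Working session

There is one attempt and no reset: what is moved stays moved. The work goes in short steps, Python scripts to look and compute and a tool call to move; the robot and the scene stay as the last step left them, time stands still between calls to the robot, and variables do not carry over. Pictures are saved under pics/ and viewed, at most 10 in all, crops included, and the job is handed in when it is done.

Besides the shell and the picture viewer there is one more tool, called after "Request:" as name(argument=value, ...), one argument or row to a line, values as JSON. play_rows: Moves the arm, as the interface text tells. Its arguments: {"type":"object","properties":{"commands":{"type":"array"},"newtons":{"type":"number"}},"required":["commands"]}

```bash
mkdir -p pics; ls
cat > h.py <<'E'
import numpy as np, cv2
from plant import *
def snap(n,f):
    c=camera(n); cv2.imwrite(f'pics/{f}.png',c['color'][...,::-1]); np.savez(f'pics/{f}.npz',**{k:v for k,v in c.items()}); return c
E
python3 - <<'E'
from h import *
s=read_state();print(s)
for n in('scene','side'):
    c=snap(n,n+'0');print(c['intrinsics'],c['pose'])
E
```

```text
pics
{'time': 0.0, 'joint_pos': array([-1.39731166e+00,  1.81507343e-01,  1.60798736e+00, -1.31496797e-05,
        1.35382173e+00, -2.06318865e-01]), 'qd': array([ 0.00101468, -0.00045847,  0.00079619, -0.00091103, -0.00052392,
       -0.0005578 ]), 'joint_torque': array([-7.63032040e-04, -4.33877778e+01, -3.41848111e+01,  7.02015054e-02,
        3.84779752e-02, -1.43189413e-04]), 'ee_pos': array([ 0.21313397, -0.53376666,  0.40383883]), 'tool_rot': array([-3.13990280e+00, -3.40567346e-04,  3.79806085e-01]), 'force': array([-0.13623339, -0.35453523, -0.00250085]), 'wrist_torque': array([-0.02512119,  0.0503788 , -0.01175662]), 'gripper_force': 0.0, 'finger_gap': 1.0000035644941498}
[[439.02883134   0.         318.85301317]
 [  0.         439.02883134 237.91032333]
 [  0.           0.           1.        ]] [[ 0.3645495   0.67185888 -0.64475523  1.12799647]
 [ 0.93108916 -0.2728817   0.24209203 -0.23546044]
 [-0.01329022 -0.68857913 -0.72503941  0.71096936]
 [ 0.          0.          0.          1.        ]]
[[554.77516052   0.         324.5987637 ]
 [  0.         554.77516052 240.86930011]
 [  0.           0.           1.        ]] [[ 0.9619125  -0.18571367  0.20058607  0.38474405]
 [-0.27332758 -0.64257155  0.7158169  -0.63507102]
 [-0.00404608 -0.74337893 -0.66885828  0.64768909]
 [ 0.          0.          0.          1.        ]]
```

View pics/scene0.png

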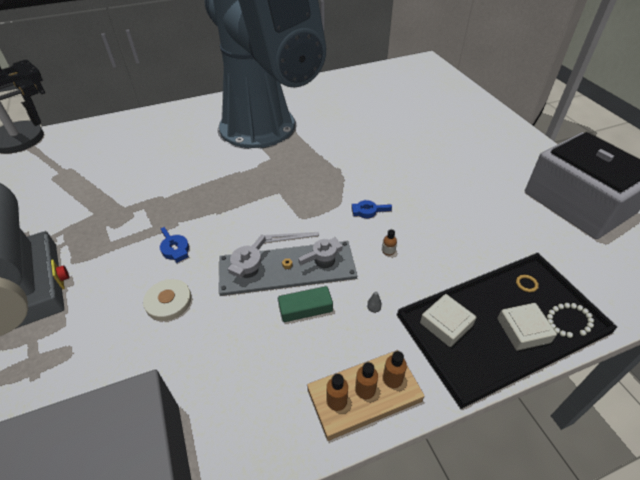

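View pics/side0.png

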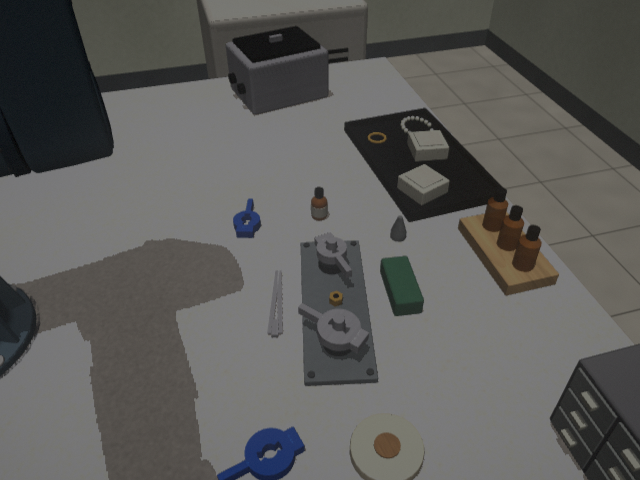

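Scene and side views: the large grey flange is at side (338,328) / scene (245,261), with its arm toward side (303,311). The small grey one is at side (333,248) / scene (324,250), with its arm toward side (348,272). Candidates that could be mistaken for them are the blue look-alikes at side (270,453) and (247,222), scene (174,246) and (370,208). The two grey ones on the stand are the targets.

```bash
cat >> h.py <<'E'
def cloud(c):
    d=c['depth'];K=c['intrinsics'];v,u=np.indices(d.shape)
    P=np.stack([(u-K[0,2])/K[0,0]*d,(v-K[1,2])/K[1,1]*d,d],-1)
    T=c['pose'];return P@T[:3,:3].T+T[:3,3]
E
python3 - <<'E'
from h import *
for n,(u0,v0,u1,v1) in (('side',(295,232,385,385)),('scene',(210,235,360,295))):
    c=dict(np.load(f'pics/{n}0.npz'));P=cloud(c)[v0:v1,u0:u1].reshape(-1,3)
    z=P[:,2]; print(n,np.histogram(z,bins=np.arange(-.01,.08,.004)))
    q=P[(z>.006)&(z<.017)&(c['depth'][v0:v1,u0:u1].ravel()>0)]
    r=cv2.minAreaRect((q[:,:2]*1000).astype(np.float32));print('plate',r)
    t=P[(z>.044)&(z<.062)];
    lab=cv2.kmeans((t[:,:2]*1000).astype(np.float32),2,None,(3,50,.1),5,cv2.KMEANS_PP_CENTERS)
    print(lab[2])
    s=P[z>.064]; print('stub',len(s)); 
    if len(s)>4: print(cv2.kmeans((s*1000).astype(np.float32),2,None,(3,50,.1),5,cv2.KMEANS_PP_CENTERS)[2])
im=cv2.imread('pics/side0.png')[225:385,285:400]
cv2.imwrite('pics/crop.png',cv2.resize(im,None,fx=3.7,fy=3.7,interpolation=cv2.INTER_CUBIC))
E
```

```text
side (array([   0,  151, 3669,  249,  441, 5533,  347,  117,  181,   86,   22,
         55,  178,  216,  263, 1575,  395,   40,   49,  147,    2,    0]), array([-0.01 , -0.006, -0.002,  0.002,  0.006,  0.01 ,  0.014,  0.018,
        0.022,  0.026,  0.03 ,  0.034,  0.038,  0.042,  0.046,  0.05 ,
        0.054,  0.058,  0.062,  0.066,  0.07 ,  0.074,  0.078]))
plate ((567.5664672851562, -94.7333984375), (284.4031066894531, 131.9449005126953), 77.01403045654297)
[[ 530.7287  -171.1381 ]
 [ 568.89264  -23.8891 ]]
stub 230
[[ 548.28864  -107.643135   67.279945]
 [ 384.7441   -635.07074   647.6893  ]]
scene (array([   0,  162, 2623,  424,  439, 3058,  239,   72,  105,   59,  223,
         39,  104,  121,  165,  776,  214,   27,   28,   76,    2,    0]), array([-0.01 , -0.006, -0.002,  0.002,  0.006,  0.01 ,  0.014,  0.018,
        0.022,  0.026,  0.03 ,  0.034,  0.038,  0.042,  0.046,  0.05 ,
        0.054,  0.058,  0.062,  0.066,  0.07 ,  0.074,  0.078]))
plate ((529.5942993164062, -87.17573547363281), (278.6841735839844, 149.86572265625), 77.060791015625)
[[ 575.106     -21.671047]
 [ 536.3539   -169.81499 ]]
stub 139
[[ 552.42883   -95.794945   67.324295]
 [1127.9962   -235.46054   710.9692  ]]
```

View pics/crop.png

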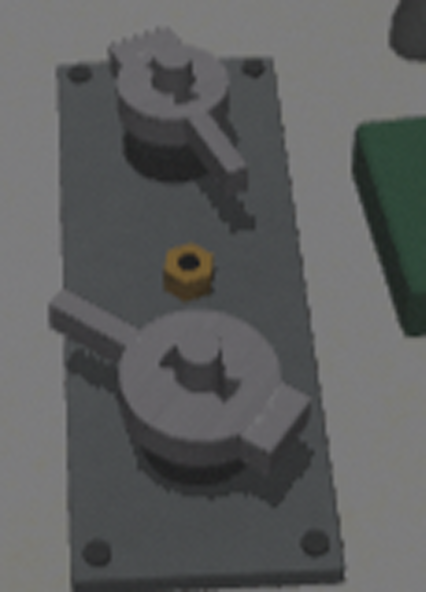

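The crop confirms both targets. The small grey flange is at crop (172,85) with its arm toward (240,170). The large one is at (200,370) with its arm toward (60,305). The brass nut lies between them.

```bash
cat >> h.py <<'E'
def measure(n,f=None):
    c=dict(np.load(f'pics/{f}.npz')) if f else camera(n)
    P=cloud(c).reshape(-1,3)
    ok=(c['depth'].ravel()>0)&(P[:,0]>.44)&(P[:,0]<.68)&(P[:,1]>-.27)&(P[:,1]<.08)&(P[:,2]<.075)
    P=P[ok]; s=P[P[:,2]>.064]
    _,l,_=cv2.kmeans((s*1000).astype(np.float32),2,None,(3,50,.1),5,cv2.KMEANS_PP_CENTERS)
    cs=[s[l.ravel()==i,:2] for i in (0,1)]
    cs=sorted([(a.min(0)+a.max(0))/2 for a in cs],key=lambda a:a[1])
    for nm,ct in zip(('large','small'),cs):
        d=P[:,:2]-ct; r=np.hypot(*d.T); m=(P[:,2]>.036)&(P[:,2]<.064)
        rmin=.036 if nm=='large' else .029
        rim=P[m&(r<rmin-.004)&(r>.012)]
        ang=np.degrees(np.arctan2(d[:,1],d[:,0]))
        far=m&(r>(.047 if nm=='large' else .04))&(r<.072)
        e=d[far].mean(0) if far.any() else np.zeros(2)
        A=np.c_[rim[:,:2]-ct,np.ones(len(rim))]
        for _ in range(3):
            k=np.linalg.lstsq(A,rim[:,2],rcond=None)[0]; w=abs(A@k-rim[:,2])<.003; A=A[w];rim=rim[w]
        print(n,nm,'stub',(ct*1000).round(1),'arm deg',np.degrees(np.arctan2(e[1],e[0])).round(1),'reach',(r[far].max()*1000).round(1) if far.any() else 0,'armz',np.median(P[far,2]).round(4),'top z',k[2].round(4),'tilt',np.degrees(k[:2]).round(1))
E
python3 - <<'E'
from h import *
measure('side','side0');measure('scene','scene0')
E
```

```text
side large stub [ 534.  -169.8] arm deg 132.7 reach 65.9 armz 0.0536 top z 0.0525 tilt [0.2 3.9]
side small stub [570.1 -13.6] arm deg -81.7 reach 61.2 armz 0.051 top z 0.0521 tilt [3.1 4. ]
scene large stub [ 534.7 -171. ] arm deg 128.9 reach 66.2 armz 0.0538 top z 0.0524 tilt [-2.8  1.7]
scene small stub [569.6 -15.1] arm deg -77.2 reach 60.5 armz 0.0509 top z 0.0517 tilt [-5.6  0.6]
```

```bash
cat >> h.py <<'E'
POST=dict(large=np.array([.5344,-.1704]),small=np.array([.5698,-.0144]))
def goto(nm,phi,r,inward,ztip):
    "shift/turn in tool axes from the present pose"
    s=read_state(); R=cv2.Rodrigues(np.zeros(3))[0]
    from scipy.spatial.transform import Rotation as Q
    R=Q.from_euler('xyz',s['tool_rot']).as_matrix()
    a=np.radians(phi); t=np.r_[POST[nm]+r*np.array([np.cos(a),np.sin(a)]),ztip+.166]
    yaw=phi+(180 if inward else 0); dy=(yaw-np.degrees(s['tool_rot'][2])+180)%360-180
    print('pose',s['ee_pos'].round(4),np.degrees(s['tool_rot']).round(1),'shift mm',((t-s['ee_pos'])@R*1000).round(1),'turn',round(-dy,1),'t',s['time'])
E
python3 - <<'E'
from h import *
for n in('side','scene'):
    P=cloud(dict(np.load(f'pics/{n}0.npz'))).reshape(-1,3)
    for k,p in POST.items():
        d=P[:,:2]-p;r=np.hypot(*d.T);a=np.degrees(np.arctan2(d[:,1],d[:,0]))
        for b in range(-180,180,20):
            m=(a>=b)&(a<b+20)&(P[:,2]>.026)&(P[:,2]<.1)&(r>.07)&(r<.13)
            if m.sum()>3: print(n,k,b,(r[m].min()*1000).round(),P[m,2].max().round(3))
goto('large',159,.046,True,.12)
E
```

```text
side large 0 105.0 0.034
side large 20 105.0 0.035
side large 60 71.0 0.057
side small -140 128.0 0.056
side small -60 92.0 0.035
side small -40 80.0 0.035
side small -20 80.0 0.034
side small 80 125.0 0.042
scene large 0 104.0 0.034
scene large 20 107.0 0.035
scene large 60 88.0 0.055
scene small -140 128.0 0.055
scene small -60 96.0 0.035
scene small -40 80.0 0.035
scene small -20 83.0 0.034
scene small 60 127.0 0.036
scene small 80 126.0 0.042
pose [ 0.2132 -0.5338  0.4039] [-179.9   -0.    21.8] shift mm [ 399.2 -249.4  118.4] turn 42.8 t 0.1
```

Request:
play_rows(
  commands=[
    [[0, 33, -21, 5, 4], [0, 67, -42, 10, 7], [0, 100, -62, 20, 11], [0, 133, -83, 30, 14], [0, 166, -104, 40, 18], [0, 200, -125, 50, 21], [0, 233, -146, 60, 25], [0, 266, -166, 70, 28], [0, 299, -187, 80, 32], [0, 333, -208, 90, 36], [0, 366, -229, 105, 40], [0, 399, -249, 118, 43]],
  ],
  newtons=3,
)

```text
time: 1.1
ee_pos: [0.4921, -0.1529, 0.286]
tool_rot: [-3.142, 0.0, -0.374]
force: [1.0, -0.9, -0.1]
finger_gap: 1.0
gripper_force: 0.0
```

Request:
play_rows(
  commands=[
    [[0, 0, 0, 0, 0], [0, 0, 0, 0, 0]],
  ],
)

```text
time: 1.27
ee_pos: [0.4917, -0.1527, 0.2854]
tool_rot: [-3.141, 0.003, -0.366]
force: [0.4, -0.0, -0.4]
finger_gap: 1.001
gripper_force: 0.0
```

Run:
```python
from h import *
goto('large',159,.046,True,.033); measure('scene')
snap('wrist','wr0')
```

```text
pose [ 0.4917 -0.1527  0.2854] [-180.     0.2  -21. ] shift mm [ 0.4  1.2 86.4] turn 0.0 t 1.2667
scene large stub [ 534.7 -170.8] arm deg 129.0 reach 66.0 armz 0.0522 top z 0.0523 tilt [-2.8  0.8]
scene small stub [570.6 -15.3] arm deg -78.2 reach 59.9 armz 0.0505 top z 0.0515 tilt [-6.4  1.4]
```

Request:
play_rows(
  commands=[
    [[0, 0, 1, 30, 0], [0, 0, 1, 60, 0], [0, 0, 1, 80, 0], [0, 0, 1, 86, 0], [0.05, 0, 1, 86, 0], [0.1, 0, 1, 86, 0], [0.15, 0, 1, 86, 0]],
  ],
)

```text
time: 1.95
ee_pos: [0.4917, -0.1569, 0.2025]
tool_rot: [3.141, -0.003, -0.372]
force: [0.6, -0.1, 0.7]
finger_gap: 0.858
gripper_force: 0.0
```

Request:
play_rows(
  commands=[
    [[0.2, 0, 0, 0, 0], [0.24, 0, 0, 0, 0], [0.28, 0, 0, 0, 0], [0.32, 0, 0, 0, 0], [0.36, 0, 0, 0, 0], [0.4, 0, 0, 0, 0]],
  ],
)

```text
time: 2.45
ee_pos: [0.4911, -0.1557, 0.2008]
tool_rot: [3.142, -0.0, -0.37]
force: [-0.2, 0.4, 0.7]
finger_gap: 0.603
gripper_force: 0.2
```

Run:
```python
from h import *
measure('scene');measure('side');snap('side','s1')
cv2.imwrite('pics/s1c.png',cv2.resize(cv2.imread('pics/s1.png')[200:400,230:430],None,fx=3,fy=3))
```

```text
scene large stub [ 507.5 -159.5] arm deg -24.6 reach 71.7 armz 0.0513 top z 0.0524 tilt [ 1.5 -0.4]
scene small stub [570.6 -15.3] arm deg -78.1 reach 60.3 armz 0.0505 top z 0.0515 tilt [-5.3  0.4]
side large stub [ 533.7 -169.6] arm deg 130.9 reach 66.3 armz 0.0578 top z 0.0522 tilt [1.6 2.2]
side small stub [ 499.1 -124.6] arm deg -53.0 reach 71.9 armz 0.0526 top z 0.0508 tilt [-0.  0.]
```

View pics/s1c.png

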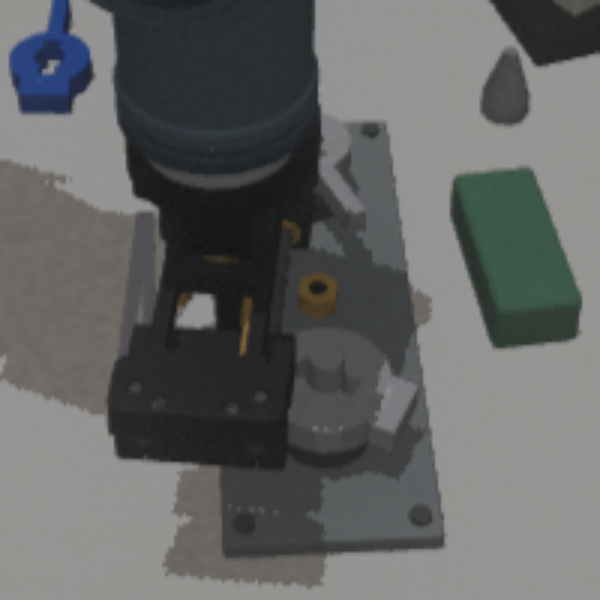

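The side view shows the gripper straddling the large flange's arm, with the disc at crop (335,385) and its counterweight at (395,400), still riding.

```bash
cat >> h.py <<'E'
def chk(nm):
    s=read_state()
    print('gap',round(float(s['finger_gap']),3),'F',s['force'].round(1),'g',round(float(s['gripper_force']),2))
    R={'large':(.029,.0415),'small':(.023,.0355)}[nm]
    for n in('side','scene'):
        P=cloud(camera(n)).reshape(-1,3); d=P[:,:2]-POST[nm]; r=np.hypot(*d.T)
        m=(P[:,2]>.032)&(P[:,2]<.060)&(r<R[0]-.002)&(r>.0145)
        q=P[m]; A=np.c_[d[m],np.ones(m.sum())]
        for _ in range(4):
            k=np.linalg.lstsq(A,q[:,2],rcond=None)[0];w=abs(A@k-q[:,2])<.0025;A,q=A[w],q[w]
        c=(P[:,2]>.034)&(P[:,2]<.058)&(r>R[0]+.004)&(r<R[1]); e=d[c]; a=np.degrees(np.arctan2(e[:,1],e[:,0]))
        h=np.histogram(a,bins=np.arange(-180,181,15))[0]
        print(n,'top',(k[2]*1000).round(1),'tilt',np.degrees(k[:2]).round(1),'N',len(q),'ring',[(int(-180+15*i),int(x)) for i,x in enumerate(h) if x>2])
E
echo
```

Request:
play_rows(
  commands=[
    [[0.44, 0, 0, 0, 0], [0.48, 0, 0, 0, 0], [0.52, 0, 0, 0, 0], [0.56, 0, 0, 0, 0], [0.6, 0, 0, 0, 0]],
  ],
)

```text
time: 3.02
ee_pos: [0.491, -0.1558, 0.2007]
tool_rot: [-3.142, 0.0, -0.371]
force: [0.2, 0.9, -0.0]
finger_gap: 0.406
gripper_force: 0.2
```

```bash
python3 -c "
from h import *
chk('large')"
```

```text
gap 0.406 F [ 0.2  0.9 -0. ] g 0.22
side top 52.7 tilt [0.2 0.6] N 480 ring [(-75, 3), (-60, 73), (-45, 37), (-30, 40), (-15, 11)]
scene top 52.9 tilt [-0.1  0.3] N 275 ring [(-60, 13), (-45, 38), (-30, 36), (-15, 14), (120, 15), (135, 17), (150, 5)]
```

Request:
play_rows(
  commands=[
    [[0.64, 0, 0, 0, 0], [0.68, 0, 0, 0, 0], [0.72, 0, 0, 0, 0], [0.76, 0, 0, 0, 0], [0.8, 0, 0, 0, 0], [0.83, 0, 0, 0, 0], [0.83, 0, 0, 0, 0]],
  ],
)

```text
time: 3.7
ee_pos: [0.4911, -0.1558, 0.2007]
tool_rot: [-3.142, 0.0, -0.371]
force: [-0.2, 1.0, -0.2]
finger_gap: 0.168
gripper_force: 0.2
```

```bash
python3 -c "
from h import *
chk('large')
goto('large',187,.046,True,.033)"
```

```text
gap 0.168 F [-0.2  1.  -0.2] g 0.24
side top 52.8 tilt [-0.1  0.6] N 489 ring [(-60, 26), (-45, 54), (-30, 29), (-15, 32), (0, 3)]
scene top 52.9 tilt [0.  0.5] N 279 ring [(-180, 19), (-45, 25), (-30, 34), (-15, 28), (0, 3), (120, 10), (135, 25), (150, 15), (165, 10)]
pose [ 0.4911 -0.1558  0.2007] [180.    0.  -21.2] shift mm [ 5.2 19.7  1.7] turn -28.2 t 3.8
```

Request:
play_rows(
  commands=[
    [[0, 0, 0, 0, 0], [0, 0, 0, 0, 0], [0, 0, 0, 0, 0], [0, 0, 0, 0, 0], [0, 0.5, 5, 1, -7], [0, 1.5, 10, 2, -14], [0, 3, 15, 2, -21], [0, 5, 20, 2, -28], [0.1, 5, 20, 2, -28], [0.2, 5, 20, 2, -28]],
  ],
)

```text
time: 4.63
ee_pos: [0.4885, -0.1764, 0.1987]
tool_rot: [3.142, -0.0, 0.114]
force: [0.2, -0.0, 0.1]
finger_gap: 0.807
gripper_force: 0.0
```

Request:
play_rows(
  commands=[
    [[0.28, 0, 0, 0, 0], [0.33, 0, 0, 0, 0], [0.37, 0, 0, 0, 0], [0.41, 0, 0, 0, 0], [0.45, 0, 0, 0, 0], [0.5, 0, 0, 0, 0]],
  ],
)

```text
time: 5.13
ee_pos: [0.4885, -0.1761, 0.1987]
tool_rot: [-3.141, 0.0, 0.118]
force: [-0.5, 0.2, -0.6]
finger_gap: 0.508
gripper_force: 0.2
```

```bash
python3 -c "
from h import *
chk('large')"
```

```text
gap 0.508 F [-0.5  0.2 -0.6] g 0.24
side top 53.1 tilt [-0.6 -0.3] N 133 ring [(-45, 53), (-30, 34), (-15, 29), (0, 25)]
scene top 52.7 tilt [-0.2 -0.3] N 277 ring [(-45, 4), (-30, 37), (-15, 39), (0, 18), (165, 14)]
```

Request:
play_rows(
  commands=[
    [[0.54, 0, 0, 0, 0], [0.58, 0, 0, 0, 0], [0.62, 0, 0, 0, 0], [0.66, 0, 0, 0, 0], [0.7, 0, 0, 0, 0], [0.74, 0, 0, 0, 0], [0.78, 0, 0, 0, 0], [0.83, 0, 0, 0, 0], [0.83, 0, 0, 0, 0]],
  ],
)

```text
time: 5.98
ee_pos: [0.4886, -0.1763, 0.1988]
tool_rot: [3.142, -0.0, 0.118]
force: [0.4, 1.0, 0.0]
finger_gap: 0.17
gripper_force: 0.3
```

```bash
python3 -c "
from h import *
chk('large')
goto('large',215,.046,True,.033)"
```

```text
gap 0.17 F [0.4 1.  0. ] g 0.31
side top 42.4 tilt [ 2.3 -0.2] N 57 ring [(-30, 24), (-15, 33), (0, 26), (15, 29)]
scene top 43.0 tilt [-0.2 -0.6] N 250 ring [(-180, 15), (-165, 26), (-150, 14), (-30, 10), (-15, 25), (0, 27), (15, 22), (150, 19), (165, 36)]
pose [ 0.4886 -0.1762  0.1988] [180.   -0.    6.8] shift mm [ 5.7 21.4 -0.2] turn -28.2 t 6.0833
```

Request:
play_rows(
  commands=[
    [[0, 0, 0, 0, 0], [0, 0, 0, 0, 0], [0, 0, 0, 0, 0], [0, 0, 0, 0, 0], [0, 0, 0, -20, 0], [0, 0, 0, -55, 0], [0, 0, 0, -85, 0], [0, 0, 0, -85, 0]],
  ],
)

```text
time: 6.75
ee_pos: [0.4906, -0.1775, 0.2897]
tool_rot: [3.135, -0.008, 0.118]
force: [1.4, 0.4, 1.8]
finger_gap: 0.749
gripper_force: 0.0
```

```bash
python3 -c "
from h import *
chk('large')
goto('small',-109,.044,True,.12)"
```

```text
gap 0.749 F [1.4 0.4 1.8] g 0.0
side top 42.7 tilt [-0.2  0.1] N 508 ring [(-180, 49), (-30, 22), (-15, 33), (0, 28), (15, 27), (165, 7)]
scene top 43.0 tilt [-0.6  0.2] N 261 ring [(-180, 16), (-30, 9), (-15, 25), (0, 26), (15, 20)]
pose [ 0.4889 -0.1765  0.285 ] [ 1.799e+02 -1.000e-01  6.800e+00] shift mm [  80.3 -111.8   -1. ] turn -64.2 t 6.85
```

Large is home and flat. Now for the small one.

Request:
play_rows(
  commands=[
    [[0, 8, -11, 0, -6], [0, 16, -22, 0, -13], [0, 24, -34, 0, -19], [0, 32, -45, 0, -26], [0, 40, -56, 0, -32], [0, 48, -67, 0, -38], [0, 56, -78, 0, -45], [0, 64, -90, 0, -51], [0, 72, -101, 0, -58], [0, 80, -112, 0, -64], [0, 80, -112, 0, -64], [0, 80, -112, 0, -64]],
  ],
)

```text
time: 7.85
ee_pos: [0.5542, -0.0552, 0.282]
tool_rot: [-3.139, 0.0, 1.233]
force: [-1.3, 0.3, -0.5]
finger_gap: 1.003
gripper_force: 0.0
```

```bash
python3 -c "
from h import *
chk('small')
goto('small',-109,.044,True,.033)"
```

```text
gap 1.003 F [-1.3  0.3 -0.5] g 0.0
side top 52.9 tilt [0.9 0.1] N 158 ring [(-90, 29), (-75, 7), (60, 4), (75, 15), (90, 16), (105, 17), (120, 23)]
scene top 52.8 tilt [ 1.1 -0.1] N 105 ring [(-90, 14), (-75, 19), (60, 18), (75, 15), (90, 8), (105, 8), (120, 9)]
pose [ 0.5542 -0.056   0.2826] [-179.9    0.    70.6] shift mm [ 0.4  1.4 83.6] turn -0.4 t 7.95
```

Request:
play_rows(
  commands=[
    [[0, 0, 1, 30, 0], [0, 0, 1, 60, 0], [0, 0, 1, 78, 0], [0, 0, 1, 83, 0], [0.06, 0, 1, 83, 0], [0.12, 0, 1, 83, 0], [0.18, 0, 1, 83, 0], [0.24, 0, 1, 83, 0], [0.28, 0, 1, 83, 0], [0.32, 0, 1, 83, 0], [0.36, 0, 1, 83, 0]],
  ],
)

```text
time: 8.87
ee_pos: [0.5561, -0.0561, 0.2014]
tool_rot: [3.14, 0.0, 1.235]
force: [-0.1, -0.5, 0.4]
finger_gap: 0.645
gripper_force: 0.3
```

```bash
python3 -c "
from h import *
chk('small')
goto('small',-109,.044,True,.033)"
```

```text
gap 0.645 F [-0.1 -0.5  0.4] g 0.32
side top 52.9 tilt [ 1.8 -0.3] N 120 ring [(-105, 18), (-90, 19), (120, 12)]
scene top 52.6 tilt [ 1.  -0.6] N 67 ring [(60, 24), (75, 11), (90, 8), (105, 12), (120, 4)]
pose [ 0.5559 -0.056   0.2011] [180.    0.   70.8] shift mm [-0.1 -0.4  2.1] turn -0.2 t 8.9667
```

Request:
play_rows(
  commands=[
    [[0.4, 0, 0, 1, 0], [0.44, 0, 0, 1, 0], [0.48, 0, 0, 1, 0], [0.52, 0, 0, 1, 0], [0.56, 0, 0, 1, 0], [0.6, 0, 0, 1, 0]],
  ],
)

```text
time: 9.47
ee_pos: [0.5557, -0.0559, 0.1996]
tool_rot: [-3.141, -0.0, 1.235]
force: [0.3, -0.8, -0.5]
finger_gap: 0.406
gripper_force: 0.2
```

```bash
python3 -c "
from h import *
chk('small')"
```

```text
gap 0.406 F [ 0.3 -0.8 -0.5] g 0.19
side top 52.9 tilt [0.2 0.6] N 111 ring [(-105, 24), (-90, 4)]
scene top 52.6 tilt [ 1.4 -1.4] N 59 ring [(45, 18), (60, 16), (75, 9), (90, 11), (105, 6)]
```

Request:
play_rows(
  commands=[
    [[0.64, 0, 0, 0, 0], [0.68, 0, 0, 0, 0], [0.72, 0, 0, 0, 0], [0.76, 0, 0, 0, 0], [0.8, 0, 0, 0, 0], [0.83, 0, 0, 0, 0], [0.83, 0, 0, 0, 0]],
  ],
)

```text
time: 10.15
ee_pos: [0.5557, -0.0559, 0.1997]
tool_rot: [-3.142, 0.0, 1.235]
force: [0.6, -1.2, -0.2]
finger_gap: 0.171
gripper_force: 0.2
```

```bash
python3 -c "
from h import *
chk('small')
goto('small',-137,.044,True,.033)"
```

```text
gap 0.171 F [ 0.6 -1.2 -0.2] g 0.21
side top 52.9 tilt [-0.1 -0.2] N 51 ring [(-120, 12), (-105, 12)]
scene top 52.7 tilt [-0.1  0.7] N 62 ring [(30, 8), (45, 25), (60, 10), (75, 9), (90, 10)]
pose [ 0.5557 -0.056   0.1997] [180.    0.   70.8] shift mm [  4.9 -20.9   0.7] turn 27.8 t 10.25
```

Request:
play_rows(
  commands=[
    [[0, 0, 0, 0, 0], [0, 0, 0, 0, 0], [0, 0, 0, 0, 0], [0, 0, 0, 0, 0], [0, 0.5, -5, 0.5, 7], [0, 1.5, -10, 0.5, 14], [0, 3, -16, 0.5, 21], [0, 5, -21, 0.5, 28], [0.1, 5, -21, 0.5, 28], [0.2, 5, -21, 0.5, 28]],
  ],
)

```text
time: 11.08
ee_pos: [0.5375, -0.0442, 0.1993]
tool_rot: [3.142, -0.0, 0.75]
force: [0.6, -0.5, 0.0]
finger_gap: 0.81
gripper_force: 0.0
```

Request:
play_rows(
  commands=[
    [[0.28, 0, 0, 0, 0], [0.33, 0, 0, 0, 0], [0.37, 0, 0, 0, 0], [0.41, 0, 0, 0, 0], [0.45, 0, 0, 0, 0], [0.5, 0, 0, 0, 0]],
  ],
)

```text
time: 11.58
ee_pos: [0.5376, -0.0444, 0.1992]
tool_rot: [-3.142, -0.0, 0.747]
force: [-0.3, -1.9, 0.4]
finger_gap: 0.507
gripper_force: 0.2
```

```bash
python3 -c "
from h import *
chk('small')"
```

```text
gap 0.507 F [-0.3 -1.9  0.4] g 0.19
side top 47.6 tilt [-11.8  12. ] N 19 ring [(60, 11), (75, 3)]
scene top 52.4 tilt [0.4 0.5] N 102 ring [(-135, 6), (-120, 32), (15, 7), (30, 28), (45, 14), (60, 12), (75, 11)]
```

Request:
play_rows(
  commands=[
    [[0.54, 0, 0, 0, 0], [0.58, 0, 0, 0, 0], [0.62, 0, 0, 0, 0], [0.66, 0, 0, 0, 0], [0.68, 0, 0, 0, 0]],
  ],
)

```text
time: 12.1
ee_pos: [0.5375, -0.0442, 0.1992]
tool_rot: [-3.141, -0.0, 0.746]
force: [1.1, -0.6, -0.1]
finger_gap: 0.323
gripper_force: 0.0
```

```bash
python3 -c "
from h import *
chk('small')"
```

```text
gap 0.323 F [ 1.1 -0.6 -0.1] g 0.03
side top 51.4 tilt [38.8 30.2] N 2 ring []
scene top 43.2 tilt [-1.  -0.9] N 96 ring [(-135, 19), (-120, 5), (15, 17), (30, 16), (45, 14), (60, 11), (75, 4)]
```

Dropped (scene top 43.2). Open, raise well clear, and verify.

Request:
play_rows(
  commands=[
    [[0, 0, 0, 0, 0], [0, 0, 0, 0, 0], [0, 0, 0, 0, 0], [0, 0, 0, 0, 0], [0, 0, 0, -20, 0], [0, 0, 0, -55, 0], [0, -30, 0, -90, 0], [0, -60, 0, -120, 0], [0, -90, 0, -150, 0], [0, -110, 0, -160, 0], [0, -110, 0, -160, 0]],
  ],
)

```text
time: 13.12
ee_pos: [0.4558, -0.1213, 0.3632]
tool_rot: [3.135, -0.001, 0.744]
force: [0.5, -0.8, 0.0]
finger_gap: 0.998
gripper_force: 0.0
```

```bash
python3 -c "
from h import *
chk('small');chk('large');print(read_state()['time'])
snap('scene','e');cv2.imwrite('pics/ec.png',cv2.resize(cv2.imread('pics/e.png')[190:320,150:410],None,fx=3,fy=3))"
```

```text
gap 0.998 F [ 0.5 -0.8  0. ] g 0.0
side top 42.9 tilt [0.6 0.2] N 160 ring [(-150, 7), (-135, 26), (15, 15), (30, 16), (45, 18)]
scene top 42.7 tilt [0.9 0.1] N 93 ring [(-135, 18), (-120, 4), (15, 23), (30, 11), (45, 15), (60, 13)]
gap 0.998 F [-0.9  0.4 -0.8] g 0.0
side top 42.8 tilt [-0.4 -0.1] N 569 ring [(-180, 55), (-30, 22), (-15, 33), (0, 30), (15, 25), (165, 8)]
scene top 42.8 tilt [0.2 0.4] N 256 ring [(-180, 15), (-30, 7), (-15, 29), (0, 31), (15, 18)]
13.3167
```

View pics/ec.png

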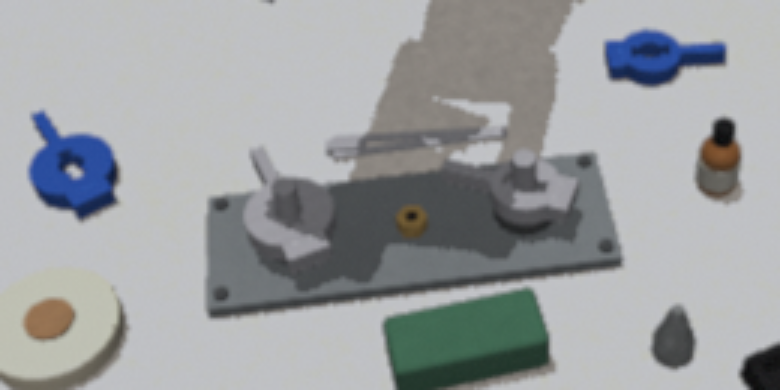

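Both flanges, at crop (288,220) and (530,190), sit flat on their shoulders. The bystanders are undisturbed and the gripper is clear.

```bash
python3 -c "
from plant import *
print(finish_job())"
```

```text
the job is handed in; nothing more can be done
None
```

Both flanges are keyed and sit flat and fully home (tops about 43 mm above the bench), turned at the lowest grip setting of 3 N with nothing else seen to move; the job was handed in at about 13 s.

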